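Change the garage supply over from mains to generator

ROBOT

A 6-joint arm with a two-finger parallel gripper is mounted at the origin on a cart in front of the work surface, level with it; the furniture and walls round the work are solid. World frame = base frame: x ahead of the robot, y to its left, z up, the work surface at z = 0. Lengths are in mm, angles in rad, forces in N, time in s.
With the tool pointing down it reaches from about 275 to 825 mm from the base axis. Payload 5.2 kg.
Tool frame: the origin (TCP) lies midway between the tips of the shut fingers; the grasp point (between the pads) lies 19 mm behind it (bot.pinch_z is the distance from the TCP to the grasp point, in mm); z points along the fingers, y is the line along which they close (so a half turn about z gives the same grasp; the last joint's range is limited). The gripper opens to 93 mm and grips with 3 to 60 N. Pads are 15 mm wide; open, the fingers measure 128 mm over their backs; the gripper's body (75 mm by 188 mm) begins 65 mm behind the grasp point.
Start: joints at [1.139, 0.259, 1.535, -0, 1.348, -0.203], TCP at [124.722, 535.677, 218.653] pointing down, gripper open.
Joint ranges: [-3.14, 3.14], [-0.91, 2.08], [0.19, 2.58], [-1.22, 4.36], [0.22, 2.71], [-3.12, 3.12]. Speed limits (rad/s): [2.57, 2.57, 3.14, 3.14, 3.14, 3.14].

INTERFACE

Orientations are given as a 3x3 rotation matrix whose columns are the frame's x, y, z axes.
In Python, from plant import bot gives the robot as it stands.
- The arm moves only by the tool move_arm, never from a script. Its arguments are lists of equal length, an entry for each row: "claw": the closure, from -1 (fully open) to 1 (shut); "xyz": the shift along the tool's x, y, z normalised to -1 to 1, where 1 is 5 cm, a list of three; "spin": the turn about the tool's z normalised to -1 to 1, where 1 is 0.12 rad. A call has 1 to 12 rows; each row shifts and turns the commanded pose from where the row before left it, along the tool's axes as they then stand; what a row does not reach is not made up. A row lasts 1/10 s, in which the tool goes at most 50 mm and 8.59 degrees, less where a joint would pass 70% of its speed; a pose out of reach is approached as far as the arm can. A call with a number of a shift or a turn outside -1 to 1 is refused whole. A call with a gripper value outside its range is refused whole. The fingers move at their own pace and stop on an object; "grip_force" is the grip in N (left out, the last holds). Time passes only in rows, so rows that do not move let the fingers close. It gives the time, the measured TCP pose, the force, the opening and the grip force at its end, in the units of the state.
- bot.get_state(): the state, without advancing time (a new reading comes with each control period).
- bot.get_image(name): name is "side" or "top"; returns a dict with "image" (480x640x3 uint8, red, green, blue), "camera_matrix" (3x3 intrinsics, pixels), "R" (3x3) and "t" (3): a world point X has camera coordinates R X + t. Camera axes: x right, y down, z forward; pixel columns grow to the right and rows downward; lengths in mm; the calibration is good to about 2 mm. A picture is of the moment at which its call begins. There is no depth.
- bot.sign_off(): hands the job in; it is judged then, once.
Trained networks look in a picture, given as the dict that the camera call returned (one of the last four; its "shot" number tells which), for a name from the list of things; names that differ only in an ending like _2 or _b are one class to them, and where a whole thing is asked for, a point or a joint stands for the part that bears it (a point fixed in the world has none). Each returns a list of dicts, best first, with "conf" (0 to 1); they miss things now and then, are a little off and sometimes report something else, mostly with a low value. They report only what shows in the picture. A call takes as long as a camera call.
- bot.find_in(name, picture): "point" ([column, row] in pixels, amid what is visible of it).
- bot.cut_out(name, picture): "pixels" (480x640 bool, what is visible of it) and "point" ([column, row] in pixels, amid what is visible of it).
- bot.mark_of(name, picture): "point" ([column, row] in pixels: a listed point, or the origin of a listed thing).
The state is a dict: "t": time; "joint_pos": joint angles; "joint_vel": joint speeds; "joint_torque": joint torques, N m; "tcp_pos": TCP position; "orientation": TCP orientation; "wrist_force": force on the tool from outside, world axes, zero at the start; "wrist_torque": the same for the moment, N m; "opening": finger opening in mm; "grasp_force": force on a finger pad.
Only numpy, scipy, OpenCV 4.12 (cv2) and the standard library are available. Lean on these libraries where they do the work, as an engineer would, in place of code of your own. Each camera call takes 0.05 s, during which the arm holds its last target. There are 200 camera calls.

TASK

Put the changeover box over from the mains to the generator, pressing and pushing with the closed fingertips only and grasping nothing: press the left big rocker switch (mains) off at its near end, then push the dark steel interlock slide by its upright tab fully across to the left, and then press the right big rocker switch (generator) on at its far end. Leave the three small rockers switched on as they are, and leave the tools and other loose things lying about where they are.

Things in the scene. Friction and masses are not known exactly. Their poses are not given: they have to be found in the camera images.
- changeover_box: fixed grey console, 240 mm deep, 170 wide, 75 high. Origin on the chest top below the middle between the two big rockers; x to its back, y to its left, z up; turned up to 0.35 rad. The control face rises to the back by 0.15 rad, is 60 mm high over the origin and runs from x = -87 to +80 mm ('along the face' is measured up this slope from above the origin); behind it a flat ledge, 74 mm high
- left_rocker (a joint): left big rocker (mains), a black shallow-V paddle 52 mm long front to back, 28 wide, 6 thick, at y = +44 mm of the box, pivoted at its middle 8 mm above the face. +0.22 rad = on (far half flat, near end standing up), -0.22 = off (near half flat). Starts on. Takes about 3 N at its end, where the stroke is 11 mm, then snaps past the middle by itself and stays
- right_rocker (a joint): right big rocker (generator), the same paddle at y = -44 mm; +0.22 rad = on (far half flat), -0.22 = off (far end standing up). Starts off; its far end cannot go down while the slide's tongue lies under it
- slide (a joint): travel of the dark steel interlock slide along the box's y (to the left), in m: 0 at the start (right-hand stop, tongue under the right big rocker's far end), 0.030 at the left-hand stop (tongue under the left big rocker's far end). Friction about 2.5 N; it stays where it is left. While the left big rocker is on it goes no farther than 10 mm; it frees the right one only after 20 mm
- small_left (a joint): angle of the left one of three small outgoing rockers (26 x 18 mm) in a row 64 mm nearer the robot along the face, at y = +48 mm; +0.22 rad = on; to be left on
- small_middle (a joint): the same for the middle small rocker, at y = 0
- small_right (a joint): the same for the right small rocker, at y = -48 mm
- left_near_end (a point): point on top of the left big rocker's near end, 21 mm from its pivot and 5 mm from its end: press it off here, straight down. Its axes turn with the rocker
- right_far_end (a point): point on top of the right big rocker's far end, 21 mm from its pivot and 5 mm from its end: press it on here, straight down. Its axes turn with the rocker
- slide_tab (a point): middle of the slide's upright steel tab: 4 mm thick (along y), 24 mm wide front to back, top edge 10 mm above this point, slide plate 16 mm and face 22 mm below it; 57 mm up the face, starting 15 mm right of the box's middle. Push its right side to the left. Nearer the robot lie a 9 mm high keeper strap (22 mm away) and the big rockers' far ends (31 mm)
- feeler_gauge: feeler gauge set, 38 x 105 x 14 mm, lying on the ledge at the back of the box; leave alone
- part_box: small carton, 61 x 85 x 55 mm, standing left of the box; leave alone
- tape_measure: black tape measure, 43 x 88 x 71 mm, standing left of the carton; leave alone
- screwdriver_stub: short screwdriver, 28 x 130 x 32 mm, lying to the left of the box; leave alone
- marker: marker pen, 16 x 133 x 17 mm, lying to the left of the box; leave alone
- spanner: combination spanner, 24 x 150 x 7 mm, lying farther left; leave alone
- battery_pack: drill battery, 71 x 110 x 59 mm, at the left; leave alone

How it is judged:
By the outcome, as a careful person would: the job done as asked, in the order asked, and still so for the second after the job is handed in, with the robot touching nothing.
It also fails if it takes over 48 s, if anything falls off the work surface, if the arm or the gripper's body presses on something with over 40 N, if the wrist force passes 120 N, or if a joint passes its speed limit or range.

## Working session

There is one attempt and no reset: what is moved stays moved. The work goes in short steps, Python scripts to look and compute and a tool call to move; the robot and the scene stay as the last step left them, time stands still between calls to the robot, and variables do not carry over. Pictures are saved under pics/ and viewed, at most 10 in all, crops included, and the job is handed in when it is done.

Besides the shell and the picture viewer there is one more tool, called after "Call:" by a JSON object that holds its "name" and its "arguments", one argument or row to a line. move_arm: Moves the arm, as the interface text tells. Scaled input: -1 to 1 covers 5 cm each way for a shift and 0.12 rad each way for a turn. Its arguments: {"type":"object","properties":{"claw":{"type":"array"},"xyz":{"type":"array"},"spin":{"type":"array"},"grip_force":{"type":"number"}},"required":["claw","xyz","spin"]}

```bash
mkdir -p pics
cat > h.py <<'E'
import numpy as np, cv2
from plant import bot
def ray(p,px):
    K=np.array(p["camera_matrix"]);R=np.array(p["R"]);t=np.array(p["t"])
    d=R.T@np.linalg.solve(K,[px[0],px[1],1.]);return -R.T@t,d/np.linalg.norm(d)
def tri(obs):
    A=np.zeros((3,3));b=np.zeros(3)
    for p,px in obs:
        c,d=ray(p,px);M=np.eye(3)-np.outer(d,d);A+=M;b+=M@c
    X=np.linalg.solve(A,b);return X
def proj(p,X):
    c=np.array(p["R"])@np.array(X)+np.array(p["t"]);q=np.array(p["camera_matrix"])@c;return q[:2]/q[2]
def shots(tag):
    P={n:bot.get_image(n) for n in("side","top")}
    for n in P: cv2.imwrite(f"pics/{tag}_{n}.png",np.array(P[n]["image"])[:,:,::-1])
    return P
E
python3 - <<'E'
from h import *
P=shots("a")
s=bot.get_state();print(s["t"],s["tcp_pos"],np.round(s["orientation"],3).tolist())
for n in("changeover_box","left_near_end","right_far_end","slide_tab","left_rocker","right_rocker","small_left","small_middle","small_right"):
    o=[]
    for c in P:
        r=bot.mark_of(n,P[c])
        print(n,c,[(np.round(q["point"],1).tolist(),round(q["conf"],2)) for q in r[:3]])
        if r:o.append((P[c],r[0]["point"]))
    if len(o)==2:
        X=tri(o);print("   ",X.round(1),[np.round(proj(p,X)-px,1).tolist() for p,px in o])
E
```

```text
0.1 [124.5419904  535.22245124 217.93018331] [[-0.974, 0.227, -0.001], [0.227, 0.974, -0.001], [0.0, -0.002, -1.0]]
changeover_box side [([423.0, 342.6], 0.73)]
changeover_box top [([461.6, 242.2], 0.56), ([482.7, 232.2], 0.55)]
    [ 567.7 -137.2    1.9] [[1.2, -0.1], [-0.6, 0.7]]
left_near_end side [([406.9, 300.0], 0.77)]
left_near_end top [([451.0, 248.2], 0.54), ([462.4, 243.6], 0.52)]
    [549.8 -89.9  84.9] [[-1.2, 0.1], [0.6, -0.7]]
right_far_end side []
right_far_end top [([485.0, 231.7], 0.74)]
slide_tab side [([452.5, 301.5], 0.54)]
slide_tab top [([472.8, 215.2], 0.7)]
    [ 631.4 -143.5   84. ] [[1.4, -0.2], [-0.7, 0.8]]Traceback (most recent call last):
  File "<stdin>", line 7, in <module>
ValueError: it knows: battery_pack, changeover_box, feeler_gauge, left_near_end, marker, part_box, right_far_end, screwdriver_stub, slide_tab, spanner, tape_measure
```

Run:
```python
import cv2,numpy as np
a=cv2.imread("pics/a_side.png");b=cv2.imread("pics/a_top.png")
A=cv2.resize(a[255:405,340:540],(800,600),interpolation=3);cv2.imwrite("pics/a1.png",A)
B=cv2.resize(b[160:310,380:580],(800,600),interpolation=3);cv2.imwrite("pics/a2.png",B)
```

```text
(no output)
```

View pics/a1.png

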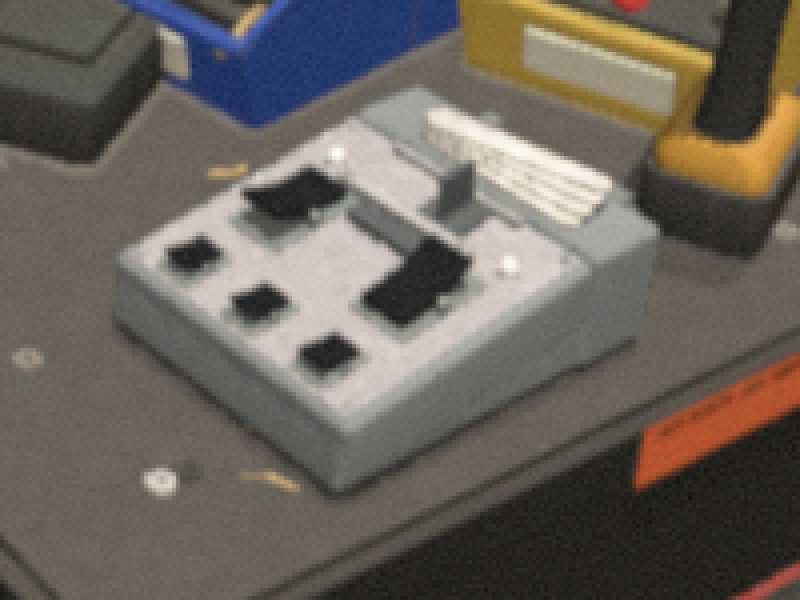

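View pics/a2.png

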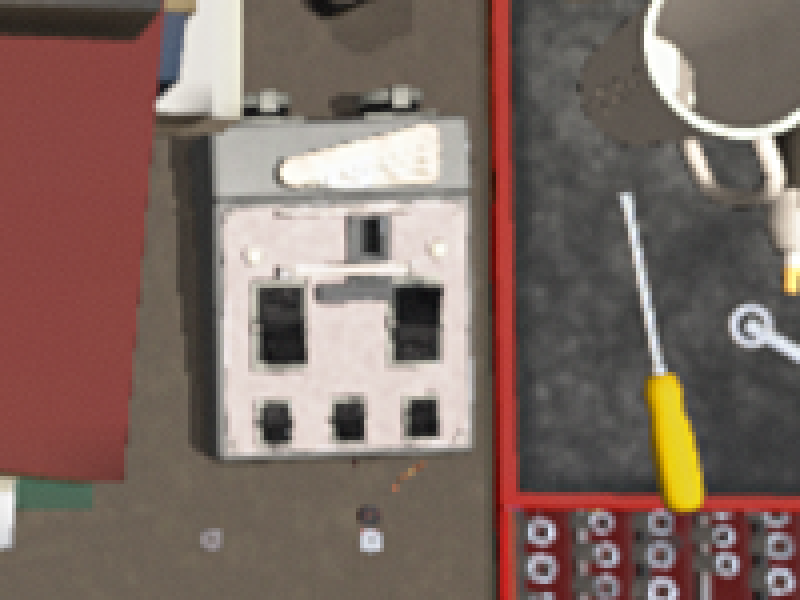

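View pics/a_side.png

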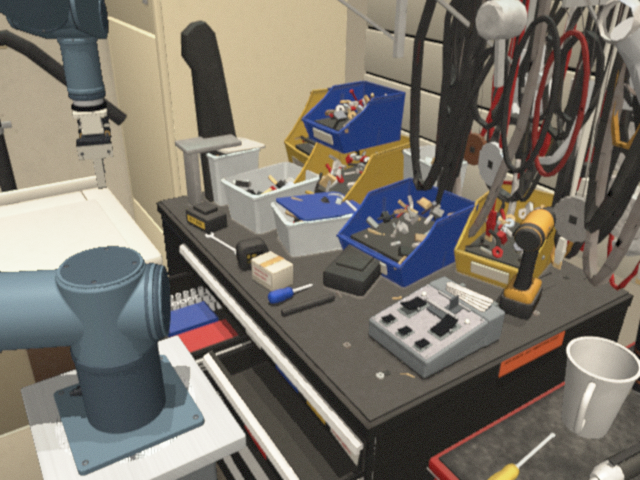

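The side view shows the box at about (430,330). Mains is on with its near end up, the generator's far end is up, and the tab is at about (453,303). In the top view the box spans (434,190) to (497,275), and there's a red thing to its left that I need to identify. Next I'll fit the box pose and view the full top image.

```bash
cat > fit.py <<'E'
from h import *
from scipy.optimize import least_squares
a=.15;ca,sa=np.cos(a),np.sin(a)
def F(s,y,h): return np.array([s*ca-h*sa,y,60+s*sa+h*ca])
def W(q,X):
    c,s=np.cos(q[2]),np.sin(q[2]);return np.array([q[0]+c*X[0]-s*X[1],q[1]+s*X[0]+c*X[1],X[2]])
E
cat > b.py <<'E'
from fit import *
P={n:bot.get_image(n) for n in("side","top")}
pts={"L":F(0,44,8),"R":F(0,-44,8),"sl":F(-64,48,6),"sm":F(-64,0,6),"sr":F(-64,-48,6),"tab":F(57,-15,22)}
seed={"side":dict(L=(295,195),R=(420,280),sl=(193,253),sm=(258,302),sr=(328,352)),
 "top":dict(L=(280,325),R=(415,322),sl=(275,420),sm=(349,418),sr=(424,416))}
off={"side":(340,255),"top":(380,160)}
obs=[]
for c in P:
    g=cv2.cvtColor(np.array(P[c]["image"]),cv2.COLOR_RGB2GRAY)
    n,l,st,ce=cv2.connectedComponentsWithStats((g<70).astype(np.uint8),connectivity=4)
    for k,v in seed[c].items():
        px=np.array(v)/4+off[c];i=np.argmin([np.hypot(*(ce[j]-px)) if 5<st[j,4]<400 and j else 1e9 for j in range(n)])
        print(c,k,px,ce[i].round(1),st[i,4])
        obs.append((P[c],k,ce[i] if np.hypot(*(ce[i]-px))<3 else px))
    r=bot.mark_of("slide_tab",P[c]);print(r[0]["point"]);obs.append((P[c],"tab",r[0]["point"]))
f=lambda q:np.concatenate([proj(p,W(q,pts[k]))-px for p,k,px in obs])
for sel in (None,"side","top"):
    o=obs
    g=lambda q:np.concatenate([proj(p,W(q,pts[k]))-px for p,k,px in obs if sel is None or p is P[sel]])
    r=least_squares(g,[568,-137,0],loss="soft_l1",x_scale=[1,1,.01]);print(sel,r.x.round(3),r.cost)
    if sel is None: q=r.x;print(g(q).reshape(-1,2).round(1).tolist())
np.save("q.npy",q)
for n,X in dict(Lnear=F(-21,44,16),Rfar=F(21,-44,16),tab=pts["tab"]).items(): print(n,W(q,X).round(1))
E
python3 b.py
```

```text
side L [413.75 303.75] [413.6 303.9] 183
side R [445. 325.] [444.1 325.2] 289
side sl [388.25 318.25] [388.  318.4] 57
side sm [404.5 330.5] [404.2 330.5] 64
side sr [422. 343.] [421.7 343.1] 71
[449.8, 301.3]
top L [450.   241.25] [449.8 241.1] 191
top R [483.75 240.5 ] [483.8 240.3] 192
top sl [448.75 265.  ] [448.7 265.7] 51
top sm [467.25 264.5 ] [466.8 265. ] 60
top sr [486. 264.] [485.4 264.1] 55
[450.4, 247.8]
None [ 5.71042e+02 -1.33578e+02  6.40000e-02] 55.98919386025428
[[-2.2, 0.6], [-0.6, 0.3], [-0.9, 0.2], [-0.5, 0.0], [-0.4, -0.0], [2.7, -1.3], [-0.0, 0.1], [-0.2, -0.8], [0.2, -0.1], [0.4, -0.3], [0.1, -0.3], [23.1, -29.5]]
side [ 5.72366e+02 -1.34567e+02  5.00000e-02] 4.0808230437449335
top [ 5.69723e+02 -1.32554e+02  6.80000e-02] 50.36283018750294
Lnear [545.1 -91.1  72.7]
Rfar [ 592.2 -176.3   79. ]
tab [ 625.  -145.2   90.3]
```

View pics/a_top.png

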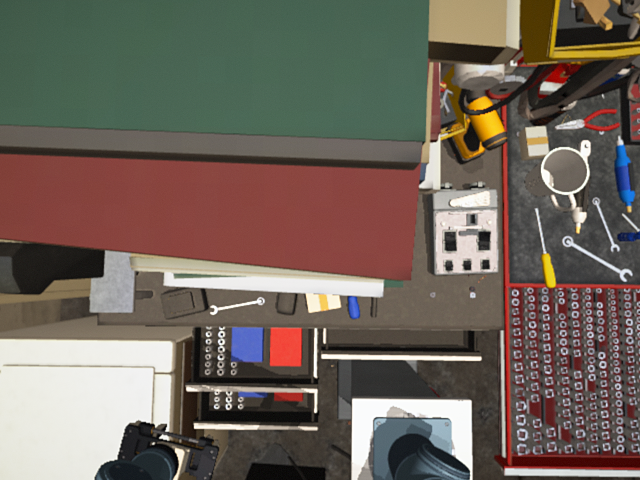

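The wide top view shows books on a high shelf, well above the work, and the box clear of them at (434–497, 190–275). The fit puts the box at about (571,-134) with yaw 0.06. I'll turn the tool to the box's yaw and travel across at the current height.

Call:
{"name": "move_arm", "arguments": {
  "claw": [1,1,1,1,1,1,1,1,1,1,1,1],
  "xyz": [
    [0,0,0],
    [0,0,0],
    [0,0,0],
    [-0.2,-0.4,0],
    [-0.38,-0.65,0],
    [-0.38,-0.65,0],
    [-0.38,-0.65,0],
    [-0.38,-0.65,0],
    [-0.38,-0.65,0],
    [-0.38,-0.65,0],
    [-0.38,-0.65,0],
    [-0.38,-0.65,0]
  ],
  "spin": [-0.8,-0.8,-0.8,0,0,0,0,0,0,0,0,0],
  "grip_force": 20
}}

```text
t: 1.9
tcp_pos: [303.6, 264.5, 218.9]
orientation: [[-0.998, -0.059, 0.001], [-0.059, 0.998, 0.0], [-0.001, 0.0, -1.0]]
wrist_force: [0.8, 0.1, 0.0]
opening: 2.7
grasp_force: 0.0
```

Call:
{"name": "move_arm", "arguments": {
  "claw": [1,1,1,1,1,1,1,1,1,1,1,1],
  "xyz": [
    [-0.38,-0.65,0],
    [-0.38,-0.65,0],
    [-0.38,-0.65,0],
    [-0.38,-0.65,0],
    [-0.38,-0.65,0],
    [-0.38,-0.65,0],
    [-0.38,-0.65,0],
    [-0.38,-0.65,0],
    [-0.38,-0.65,0],
    [-0.38,-0.65,0],
    [-0.2,-0.3,0],
    [0,0,0]
  ],
  "spin": [0,0,0,0,0,0,0,0,0,0,0,0]
}}

```text
t: 3.1
tcp_pos: [523.7, -63.6, 218.3]
orientation: [[-0.998, -0.057, -0.0], [-0.057, 0.998, -0.0], [0.0, -0.0, -1.0]]
wrist_force: [-1.0, -0.0, 0.9]
opening: 0.5
grasp_force: 0.0
```

```bash
cat > d.py <<'E'
from fit import *
import sys
q=np.load("q.npy")
s=bot.get_state();R=np.array(s["orientation"]);T=np.array(s["tcp_pos"])
def rep(n,X): print(n,W(q,X).round(1),"tool delta/50:",(R.T@(W(q,X)-T)/50).round(2))
print(s["t"],T.round(1),"yaw",round(np.arctan2(-R[0,1],R[1,1]),3),R[:,2].round(3),"open",s["opening"],"F",np.round(s["wrist_force"],1))
c,sn=np.cos(q[2]),np.sin(q[2]);d=T-[q[0],q[1],0];print("box coords",round(c*d[0]+sn*d[1],1),round(-sn*d[0]+c*d[1],1),round(d[2],1))
rep("Lnear+25",F(-21,44,16)+[0,0,25]);rep("Rfar+25",F(21,-44,16)+[0,0,25]);rep("tab",F(57,-15,22))
E
python3 d.py
```

```text
3.1 [523.7 -63.6 218.3] yaw 0.057 [-0. -0. -1.] open 0.4846409723447339 F [-1.  -0.   0.9]
box coords -42.7 72.9 218.3
Lnear+25 [545.1 -91.1  97.7] tool delta/50: [-0.4  -0.57  2.41]
Rfar+25 [ 592.2 -176.3  104. ] tool delta/50: [-1.24 -2.33  2.29]
tab [ 625.  -145.2   90.3] tool delta/50: [-1.93 -1.74  2.56]
```

Call:
{"name": "move_arm", "arguments": {
  "claw": [1,1,1,1,1,1,1],
  "xyz": [
    [-0.2,-0.3,0.4],
    [-0.2,-0.27,0.5],
    [0,0,0.5],
    [0,0,0.5],
    [0,0,0.4],
    [0,0,0.2],
    [0,0,0]
  ],
  "spin": [0,0,0,0,0,0,0]
}}

```text
t: 3.8
tcp_pos: [543.1, -87.6, 92.6]
orientation: [[-0.998, -0.06, -0.003], [-0.06, 0.998, 0.001], [0.003, 0.002, -1.0]]
wrist_force: [0.7, 0.6, 0.2]
opening: 0.5
grasp_force: 0.0
```

```bash
python3 - <<'E'
from h import *
P=shots("c")
A=cv2.imread("pics/c_side.png")[255:375,360:520];B=cv2.imread("pics/c_top.png")[180:300,400:560]
cv2.imwrite("pics/c1.png",np.vstack([cv2.resize(i,(400,300),interpolation=3) for i in (A,B)]))
T=bot.get_state()["tcp_pos"]
for c,o in(("side",(360,255)),("top",(400,180))): print(c,proj(P[c],T).round(1),((proj(P[c],T)-o)*2.5).round())
E
python3 d.py
```

```text
side [403.8 296.6] [110. 104.]
top [452.1 249.2] [130. 173.]
3.9 [544.7 -88.6  94.5] yaw 0.06 [ 0.001 -0.    -1.   ] open 0.6998272901943389 F [ 0.7 -0.9  0.4]
box coords -23.4 46.6 94.5
Lnear+25 [545.1 -91.1  97.7] tool delta/50: [-0.01 -0.05 -0.06]
Rfar+25 [ 592.2 -176.3  104. ] tool delta/50: [-0.84 -1.81 -0.19]
tab [ 625.  -145.2   90.3] tool delta/50: [-1.53 -1.23  0.09]
```

View pics/c1.png

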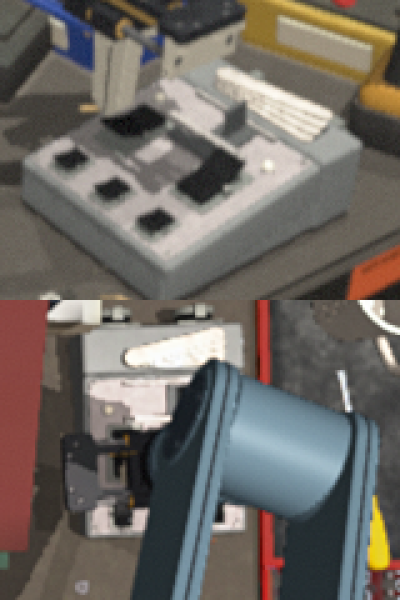

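The side crop shows the shut tips at (110,104), just over the left rocker's near end. In the top crop the arm hides that part. Pressing down now.

Call:
{"name": "move_arm", "arguments": {
  "claw": [1,1,1,1,1,1,1],
  "xyz": [
    [0,-0.05,0.12],
    [0,0,0.1],
    [0,0,0.06],
    [0,0,0.06],
    [0,0,0.06],
    [0,0,0.04],
    [0,0,0]
  ],
  "spin": [0,0,0,0,0,0,0]
}}

```text
t: 4.6
tcp_pos: [544.5, -91.5, 71.2]
orientation: [[-0.998, -0.059, -0.0], [-0.059, 0.998, 0.0], [0.0, 0.0, -1.0]]
wrist_force: [-0.4, -0.5, -0.1]
opening: 0.3
grasp_force: 0.0
```

Call:
{"name": "move_arm", "arguments": {
  "claw": [1,1,1,1],
  "xyz": [
    [0,0,0.03],
    [0,0,0.03],
    [0,0,0.03],
    [0,0,0]
  ],
  "spin": [0,0,0,0]
}}

```text
t: 5.0
tcp_pos: [545.0, -91.7, 68.5]
orientation: [[-0.998, -0.059, 0.001], [-0.059, 0.998, -0.0], [-0.001, -0.0, -1.0]]
wrist_force: [-2.8, 0.7, 10.0]
opening: 0.3
grasp_force: 5.2
```

The stop was firm at the expected "off" height. I'll lift and move over to the right of the tab, then look.

Call:
{"name": "move_arm", "arguments": {
  "claw": [1,1,1,1,1,1,1,1],
  "xyz": [
    [0,0,-0.5],
    [0,0,-0.6],
    [-0.3,-0.36,0],
    [-0.4,-0.5,0],
    [-0.4,-0.5,0],
    [-0.3,-0.36,0],
    [-0.14,-0.16,0],
    [0,0,0]
  ],
  "spin": [0,0,0,0,0,0,0,0]
}}

```text
t: 5.8
tcp_pos: [627.4, -181.6, 121.5]
orientation: [[-0.998, -0.058, -0.0], [-0.058, 0.998, 0.0], [0.0, 0.0, -1.0]]
wrist_force: [-0.6, 0.5, -0.8]
opening: 0.0
grasp_force: 0.0
```

```bash
cat > v.py <<'E'
from h import *
import sys
t=sys.argv[1];P=shots(t)
A=cv2.imread(f"pics/{t}_side.png")[255:375,360:520]
cv2.imwrite(f"pics/{t}1.png",cv2.resize(A,(800,600),interpolation=3))
T=bot.get_state()["tcp_pos"];print("tip crop",((proj(P["side"],T)-(360,255))*5).round())
from fit import *
q=np.load("q.npy");print("tab crop",((proj(P["side"],W(q,F(57,-15,22)))-(360,255))*5).round(), [r for r in bot.mark_of("slide_tab",P["side"])][:1])
E
python3 v.py d; python3 d.py
```

```text
tip crop [538. 200.]
tab crop [463. 225.] [{'point': [448.0, 301.4], 'conf': 0.56}]
5.95 [ 626.1 -179.7  121.9] yaw 0.06 [-0.001  0.001 -1.   ] open 0.4967160844046699 F [ 0.   0.4 -0.7]
box coords 52.0 -49.6 121.9
Lnear+25 [545.1 -91.1  97.7] tool delta/50: [1.51 1.86 0.49]
Rfar+25 [ 592.2 -176.3  104. ] tool delta/50: [0.67 0.11 0.36]
tab [ 625.  -145.2   90.3] tool delta/50: [-0.02  0.69  0.63]
```

View pics/d1.png

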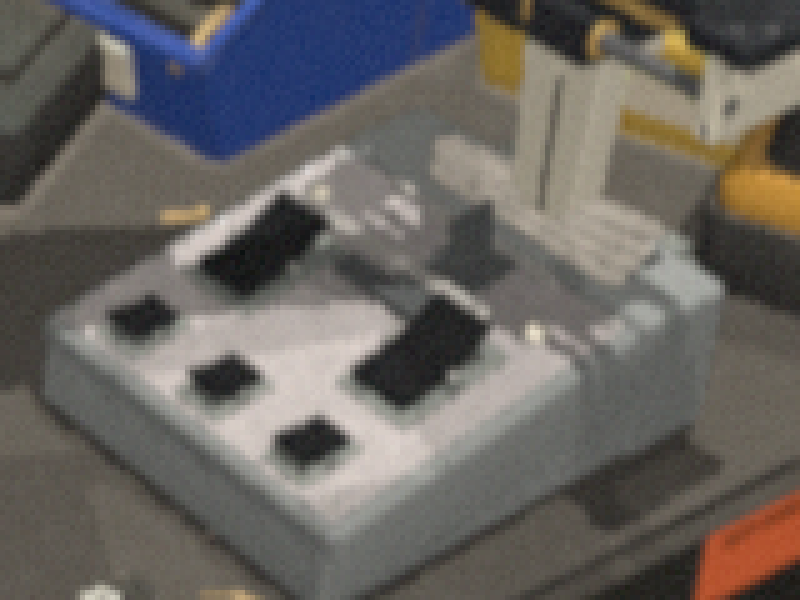

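The left rocker now lies with its near half flat, so it's off. The tips are at about (555,210), right of the tab at (470,235). I'll go down beside the tab and push left.

Call:
{"name": "move_arm", "arguments": {
  "claw": [1,1,1,1,1,1,1,1,1,1,1],
  "xyz": [
    [0,0,0.3],
    [0,0,0.3],
    [0,0,0.12],
    [0,0.1,0],
    [0,0.1,0],
    [0,0.1,0],
    [0,0.1,0],
    [0,0.1,0],
    [0,0.1,0],
    [0,0.1,0],
    [0,0,0]
  ],
  "spin": [0,0,0,0,0,0,0,0,0,0,0]
}}

```text
t: 7.05
tcp_pos: [625.2, -145.3, 86.5]
orientation: [[-0.998, -0.06, 0.001], [-0.06, 0.998, 0.0], [-0.001, -0.0, -1.0]]
wrist_force: [-0.0, -1.3, -0.2]
opening: 0.5
grasp_force: 0.4
```

```bash
python3 d.py
```

```text
7.05 [ 625.2 -145.3   86.5] yaw 0.06 [ 0.001  0.    -1.   ] open 0.4638588957756698 F [-0.  -1.3 -0.2]
box coords 53.3 -15.1 86.5
Lnear+25 [545.1 -91.1  97.7] tool delta/50: [ 1.53  1.18 -0.22]
Rfar+25 [ 592.2 -176.3  104. ] tool delta/50: [ 0.7  -0.58 -0.35]
tab [ 625.  -145.2   90.3] tool delta/50: [ 0.01  0.   -0.07]
```

Call:
{"name": "move_arm", "arguments": {
  "claw": [1,1,1,1],
  "xyz": [
    [0,0.08,0],
    [0,0.08,0],
    [0,0.08,0],
    [0,0,0]
  ],
  "spin": [0,0,0,0]
}}

```text
t: 7.45
tcp_pos: [624.2, -133.2, 86.1]
orientation: [[-0.998, -0.06, -0.0], [-0.06, 0.998, 0.0], [0.0, 0.0, -1.0]]
wrist_force: [-0.3, -1.0, 0.5]
opening: 0.6
grasp_force: 0.6
```

Call:
{"name": "move_arm", "arguments": {
  "claw": [1,1,1,1],
  "xyz": [
    [0,0.06,0],
    [0,0.06,0],
    [0,0.06,0],
    [0,0,0]
  ],
  "spin": [0,0,0,0]
}}

```text
t: 7.85
tcp_pos: [624.0, -130.7, 86.3]
orientation: [[-0.998, -0.059, 0.001], [-0.059, 0.998, -0.009], [-0.001, -0.009, -1.0]]
wrist_force: [1.6, -19.2, -1.9]
opening: 0.6
grasp_force: 9.5
```

Call:
{"name": "move_arm", "arguments": {
  "claw": [1,1,1,1,1,1,1],
  "xyz": [
    [0,-0.3,0],
    [0,-0.3,-0.1],
    [0,-0.3,-0.4],
    [0.2,-0.1,-0.3],
    [0.3,0,0],
    [0.15,0,0],
    [0,0,0]
  ],
  "spin": [0,0,0,0,0,0,0]
}}

```text
t: 8.55
tcp_pos: [592.8, -176.3, 126.3]
orientation: [[-0.998, -0.059, -0.001], [-0.059, 0.998, 0.001], [0.001, 0.001, -1.0]]
wrist_force: [-0.3, -0.7, 1.2]
opening: 0.4
grasp_force: 0.0
```

```bash
python3 v.py e; python3 d.py
```

```text
tip crop [473. 210.]
tab crop [463. 225.] [{'point': [440.1, 294.1], 'conf': 0.69}]
8.7 [ 594.3 -176.4  126.1] yaw 0.059 [-0.  0. -1.] open 0.2802299453832631 F [ 1.2 -0.8 -0.5]
box coords 20.5 -44.2 126.1
Lnear+25 [545.1 -91.1  97.7] tool delta/50: [0.88 1.76 0.57]
Rfar+25 [ 592.2 -176.3  104. ] tool delta/50: [0.04 0.   0.44]
tab [ 625.  -145.2   90.3] tool delta/50: [-0.65  0.59  0.72]
```

View pics/e1.png

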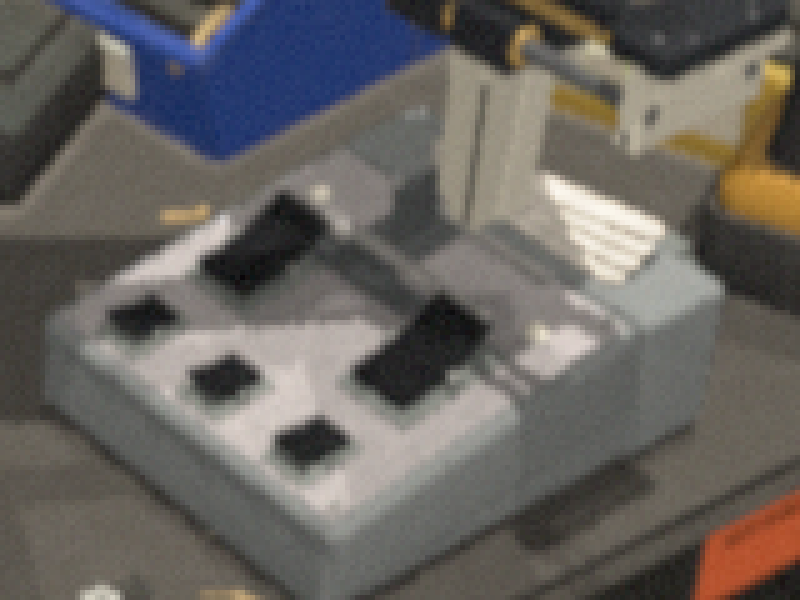

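The tab has moved about 60 px left to around (410,200), which matches 30 mm. Both big rockers are still off. The tips are above the generator's far end, so I'll press it now.

Call:
{"name": "move_arm", "arguments": {
  "claw": [1,1,1,1,1,1,1,1,1],
  "xyz": [
    [0.03,0,0.4],
    [0,0,0.3],
    [0,0,0.1],
    [0,0,0.06],
    [0,0,0.06],
    [0,0,0.06],
    [0,0,0.05],
    [0,0,0.04],
    [0,0,0]
  ],
  "spin": [0,0,0,0,0,0,0,0,0]
}}

```text
t: 9.6
tcp_pos: [593.1, -177.4, 74.4]
orientation: [[-0.998, -0.059, 0.001], [-0.059, 0.998, -0.001], [-0.001, -0.001, -1.0]]
wrist_force: [-2.1, 1.9, 11.0]
opening: 0.4
grasp_force: 5.3
```

Call:
{"name": "move_arm", "arguments": {
  "claw": [1,1,1,1,1,1,1],
  "xyz": [
    [0,0,-0.4],
    [0,0,-0.8],
    [0,0,-0.8],
    [0,0,-0.8],
    [0,0,-0.5],
    [0,0,0],
    [0,0,0]
  ],
  "spin": [0,0,0,0,0,0,0]
}}

```text
t: 10.3
tcp_pos: [592.3, -177.1, 237.2]
orientation: [[-0.998, -0.059, -0.0], [-0.059, 0.998, -0.0], [0.0, -0.0, -1.0]]
wrist_force: [-0.3, 0.1, 0.8]
opening: 0.3
grasp_force: 0.0
```

```bash
python3 v.py f
```

```text
tip crop [505. -38.]
tab crop [463. 225.] [{'point': [440.1, 295.0], 'conf': 0.81}]
```

View pics/f1.png

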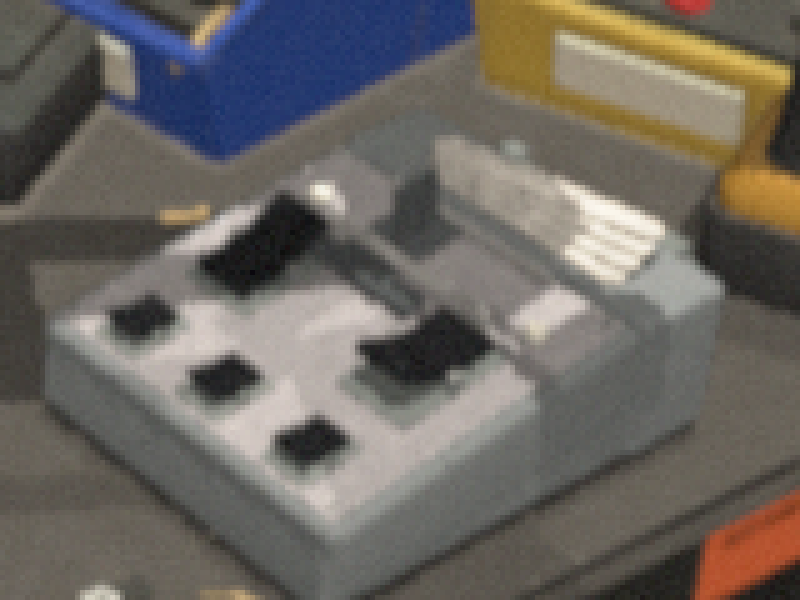

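The picture shows the left rocker off at (265,245) and the tab fully left at (415,200). The right rocker at (430,350) is on with its near end up, and the small rockers and the gauge haven't changed. Handing in.

```bash
python3 -c "
from plant import bot
print(bot.sign_off())"
```

```text
the job is handed in; nothing more can be done
None
```

The changeover box is on the generator: I pressed the mains off, pushed the slide fully left and pressed the generator on, in that order. The last picture shows the small rockers and feeler gauge unchanged, and the job was handed in at about 10 s of the 48 s allowed.

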